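# Weigh out a batch of rubber stoppers on the pan balance

## Robot

A 7-joint arm with a two-finger parallel gripper is mounted at the origin on the work surface. World frame = base frame: x ahead of the robot, y to its left, z up, the work surface at z = 0. Lengths are in m, angles in degrees, forces in N, time in s.
With the tool pointing down it reaches from about 0.425 to 0.875 m from the base axis. Payload 4.7 kg.
Tool frame: the origin (TCP) lies at the very end of the fingers, on their centre line; the grasp point (between the pads) lies env.hold_point_z behind it (env.hold_point_z is the distance from the TCP to the grasp point, in m); z points along the fingers, y is the line along which they close (so a half turn about z gives the same grasp; the last joint's range is limited). The gripper opens to 87 mm and grips with 3 to 60 N. Pads are 19 mm wide; open, the fingers measure 117 mm over their backs; the gripper's body (75 mm by 190 mm) begins 51 mm behind the grasp point.
Start: joints at [64.062, 18.392, -4.016, 83.108, 1.295, 78.541, -3.26], TCP at [0.293, -0.58, 0.223] pointing down, gripper open.
Joint ranges: [-163.93, 163.93], [-17.29, 119.83], [-79.2, 71.16], [3.27, 140.29], [-89.18, 269.18], [5.43, 117.66], [-154.24, 154.24]. Speed limits (degrees/s): [147.25, 147.25, 180, 180, 180, 180, 180].

## Interface

Orientations are given as [roll, pitch, yaw] about the fixed x, y, z axes, in that order (R = Rz(yaw) Ry(pitch) Rx(roll)).
In Python, from cell import env gives the robot as it stands.
- The arm moves only by the shell command python3 -m jog 'ROWS' [FORCE]. ROWS is JSON, a list of rows, each an object with "dp": the shift along the tool's x, y, z in cm, a list of three; "twist": the turn about the tool's z in degrees; "fingers": the opening, from 0 (shut) to 1 (fully open). A call has 1 to 8 rows; each row is the pose to reach, as a shift and turn from the pose commanded when the call began, along the tool's axes at that moment; what a row does not reach only later rows make up. A row lasts 1/8 s, in which the tool goes at most 62.5 mm and 10.7 degrees, less where a joint would pass 70% of its speed; a pose out of reach is approached as far as the arm can. A call with a gripper value outside its range is refused whole. The fingers move at their own pace and stop on an object; FORCE is the grip in N (left out, the last holds). Time passes only in rows, so rows that repeat a pose let the fingers close. It gives the time, the measured TCP pose, the force, the opening and the grip force at its end, in the units of the state.
- env.get_obs(): the state, without advancing time (a new reading comes with each control period).
- env.read_camera(name): name is "scene" or "side" or "wrist"; returns a dict with "pixels" (480x640x3 uint8, blue, green, red), "depth" (480x640 float32, m along the optical axis (not along the pixel's ray), 0 where there is no reading), "fx", "fy", "cx", "cy" (pixels), "k1" (the pictures are not rectified: a ray, as slopes to the right and down, at radius r is drawn at 1 + k1 r^2 times it, then the intrinsics apply), "rvec" (rotation vector, rad) and "tvec" (3), from world to camera coordinates, as OpenCV has them. Camera axes: x right, y down, z forward; pixel columns grow to the right and rows downward; lengths in m; the calibration is good to about 2 mm. A picture is of the moment at which its call begins.
- env.sign_off(): hands the job in; it is judged then, once.
The state is a dict: "time_s": time; "qpos": joint angles; "joint_velocities": joint speeds; "effort": joint torques, N m; "tool_pos": TCP position; "tool_rot": TCP orientation; "force": force on the tool from outside, world axes, zero at the start; "wrist_torque": the same for the moment, N m; "grip_width": finger opening in m; "grasp_force": force on a finger pad.
Only numpy, scipy, OpenCV 4.12 (cv2) and the standard library are available. Lean on these libraries where they do the work, as an engineer would, in place of code of your own. Each camera call takes 0.05 s, during which the arm holds its last target. There are 200 camera calls.

## Task

Weigh out a batch of stoppers on the balance: stand the largest of the three weights gently on the flat pan, then pour stoppers from the scoop into the bowl pan until it drops onto its stop and stays there. Spill none, set the scoop back down on the bench right way up (any stoppers left over may stay in it), and leave the other weights, the tube rack and the bottle where they are.

Things in the scene. Friction and masses are not known exactly. Their poses are not given: they have to be found in the camera images.
- balance: two-pan table balance, grey body 110 x 330 x 62 mm on small feet, fixed to the bench, yaw varies. Origin: on the bench under its middle; y axis along its length. The deep bowl pan stands at +100 mm along y, the flat plate pan at -100 mm along y, both on stems and coupled: when one goes down the other goes up by the same amount. A weak spring (16 N/m in all) levels the empty pans. A rubber collar under each pan is its bottom stop.
- bowl_in (a point): centre of the inner floor of the bowl pan (steel, 134 mm wide inside at the floor, 170 mm over the rim, rim 39 mm above this point). About 88 mm above the bench when the balance is level; the pan moves straight up and down and stays horizontal
- plate_in (a point): centre of the upper face of the flat plate pan (steel disc 144 mm over all, flat to 66 mm radius, with a 4 mm raised rim). About 88 mm above the bench when the balance is level
- bowl (a joint): height of the bowl pan in m: 0 level, +0.010 down on its rubber stop, -0.010 fully up
- plate (a joint): height of the plate pan in m: 0 level, +0.010 down on its rubber stop, -0.010 fully up (always minus the bowl's value)
- scoop: open aluminium scoop, 150 x 104 mm over all, standing on the bench on the left or the right, 200 g. Origin: centre of its underside; x axis towards the open front edge, z up. Floor and walls 3 mm thick, side walls 43 mm high (27 mm in the front 40 mm), open at the front (+x). It holds eight stoppers, about 136 g; tipped front-down they begin to slide out over the front edge at about 30 to 40 degrees
- scoop_grip (a point): centre of the scoop's upright black grip over its back wall: a flat block 16 mm thick (along the scoop's x), 64 mm wide (y), its top 91 mm and its lower edge 43 mm above the scoop's underside. This point is 68 mm above the underside, 73.5 mm behind the scoop's origin. Axes as the scoop's. Best taken from above with one finger before and one behind it
- scoop_lip (a point): middle of the scoop's open front edge, on the floor of the scoop (75 mm ahead of its origin, 3 mm up)
- weight_big_center (a point): centre (half-way up, 20.5 mm above its foot) of the largest of three upright steel knob weights: 100 g, 22 mm diameter body 27 mm high, then a waist and a knob 17 mm in diameter, 41 mm high in all. The three stand 65 mm apart in a row on the weight tray, in any order
- weight_mid_center (a point): centre (17 mm above its foot) of the middle weight: 50 g, 17.6 mm diameter, 34 mm high; stays on the tray
- weight_small_center (a point): centre (14.5 mm above its foot) of the smallest weight: 20 g, 13 mm diameter, 29 mm high; stays on the tray
- weight_tray: low grey tray, 200 x 64 mm, fixed to the bench, floor 4 mm and rim 7 mm high. Origin: centre of its underside; the weights stand in a row along its x axis
- tube_rack: black rack of capped sample tubes, 74 x 134 mm, 96 mm high, loose, beyond the balance on one side. Origin: centre of its underside
- pump_bottle: white pump bottle, 66 mm diameter, 157 mm high with its nozzle, loose, beyond the balance on the other side. Origin: centre of its underside
- stopper0_center (a point): centre of a grey rubber stopper, a slightly tapered plug 28 mm (wide end) to 24 mm in diameter and 26 mm long, 16 to 19 g; eight of them, all alike, start standing in the scoop
- stopper1_center (a point): centre of another such stopper
- stopper2_center (a point): centre of another such stopper
- stopper3_center (a point): centre of another such stopper
- stopper4_center (a point): centre of another such stopper
- stopper5_center (a point): centre of another such stopper
- stopper6_center (a point): centre of another such stopper
- stopper7_center (a point): centre of another such stopper

How it is judged:
By the outcome, as a careful person would: the job done as asked, in the order asked, and still so for the second after the job is handed in, with the robot touching nothing.
It also fails if it takes over 72 s, if anything falls off the work surface, if the arm or the gripper's body presses on something with over 40 N, if the wrist force passes 120 N, or if a joint passes its speed limit or range.

## Working session

There is one attempt and no reset: what is moved stays moved. The work goes in short steps, Python scripts to look and compute and a shell command to move; the robot and the scene stay as the last step left them, time stands still between calls to the robot, and variables do not carry over. Pictures are saved under pics/ and viewed, at most 10 in all, crops included, and the job is handed in when it is done.

```bash
ls; mkdir -p pics; cat > h.py <<'E'
from cell import env
import numpy as np, cv2
from scipy.spatial.transform import Rotation as Ro
def cam(n):
    c=env.read_camera(n); c['R']=cv2.Rodrigues(np.array(c['rvec'],float))[0]; c['t']=np.array(c['tvec'],float).ravel()
    c['K']=np.array([[c['fx'],0,c['cx']],[0,c['fy'],c['cy']],[0,0,1]]); c['D']=np.array([c['k1'],0,0,0,0.]); return c
def rays(c,px):
    u=cv2.undistortPoints(np.array(px,float).reshape(-1,1,2),c['K'],c['D']).reshape(-1,2)
    return np.c_[u,np.ones(len(u))]
def onplane(c,px,z):
    d=rays(c,px)@c['R']; o=-c['R'].T@c['t']; return o+d*((z-o[2])/d[:,2])[:,None]
def bydepth(c,px):
    px=np.array(px,int).reshape(-1,2); z=c['depth'][px[:,1],px[:,0]]
    return (rays(c,px)*z[:,None]-c['t'])@c['R']
def cloud(c):
    v,u=np.nonzero(c['depth']>0); p=np.c_[u,v]; return p,bydepth(c,p)
def totool(p,yawpose=None):
    s=env.get_obs(); R=Ro.from_euler('xyz',s['tool_rot'],degrees=True).as_matrix()
    return 100*R.T@(np.array(p)-np.array(s['tool_pos']))
E
python3 - <<'E'
from h import *
ims=[]
s=env.get_obs(); print(s['tool_pos'],s['tool_rot'],s['grip_width'],env.hold_point_z)
for n in['scene','side','wrist']:
    c=cam(n); cv2.imwrite(f'pics/{n}0.png',c['pixels']); print(n,-c['R'].T@c['t'],c['R'][2], (c['depth']>0).mean())
    np.save(n+'0.npy',c,allow_pickle=True)
E
```

```text
pics
[ 0.2922385  -0.58001203  0.22147074] [-1.79894129e+02  6.38823605e-03  2.67462450e+01] 0.0870790710719046 0.0187
scene [1.18432714 0.4196211  0.84803737] [-0.59856476 -0.38159287 -0.70434871] 0.9960091145833333
side [ 0.30983008 -0.57607269  0.76147808] [ 0.24228067  0.63129475 -0.73672723] 0.99587890625
wrist [ 0.36064305 -0.54513438  0.38278106] [-0.2476593  -0.12401921 -0.96087674] 0.9960319010416666
```

View pics/scene0.png

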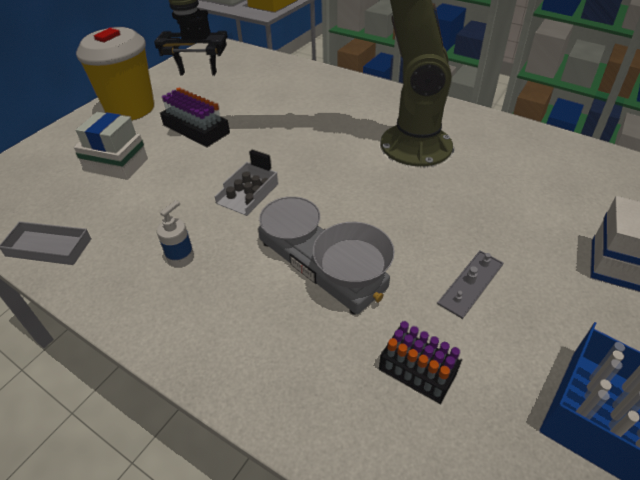

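View pics/side0.png

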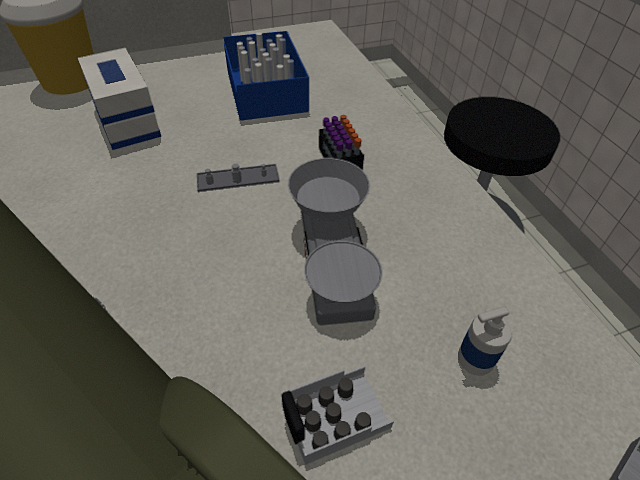

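The scene view shows the scoop at (247,185) with its black grip at (260,160), the flat plate at (290,220), the bowl at (352,255), the weights at (487,257), (474,271), (460,295), the bottle at (173,235) and the rack at (420,360). The side view confirms this: weights at (209,176), (236,172), (264,170), and the scoop opening toward (380,400).

```bash
python3 - <<'E'
from h import *
C={n:np.load(n+'0.npy',allow_pickle=True).item() for n in['scene','side']}
def box(P,lo,hi): return ((P>lo)&(P<hi)).all(1)
seeds={'scene':dict(grip=(260,160),plate=(290,220),bowl=(352,258),w1=(487,256),w2=(474,270),w3=(460,295),bottle=(173,235),rack=(420,360),tray=(470,284)),
'side':dict(grip=(293,415),plate=(343,272),bowl=(329,190),w1=(209,176),w2=(236,172),w3=(264,170),bottle=(484,340),rack=(340,145),tray=(222,180))}
for n,c in C.items():
    for k,v in seeds[n].items(): print(n,k,bydepth(c,v).round(3)[0])
def circ(p):
    A=np.c_[2*p,np.ones(len(p))]; s=np.linalg.lstsq(A,(p**2).sum(1),rcond=None)[0]; return s[:2],np.sqrt(s[2]+s[:2]@s[:2])
for n,c in C.items():
    px,P=cloud(c)
    # weights
    g=bydepth(c,seeds[n]['w2'])[0]
    m=(np.hypot(*(P[:,:2]-g[:2]).T)<.13)&(P[:,2]>.013)&(P[:,2]<.06)
    im=np.zeros((480,640),np.uint8); im[px[m,1],px[m,0]]=255
    k,l,st,ce=cv2.connectedComponentsWithStats(im)
    for i in range(1,k):
        if st[i,4]>15:
            Q=P[(l[px[:,1],px[:,0]]==i)]; print(n,'weight',st[i],Q.mean(0).round(4),'zmax',np.percentile(Q[:,2],97).round(4),np.ptp(Q[:,:2],axis=0).round(3))
    # grip: dark pixels near
    g=bydepth(c,seeds[n]['grip'])[0]
    m=(np.hypot(*(P[:,:2]-g[:2]).T)<.07)&(P[:,2]>.05)&(P[:,2]<.11)
    Q=P[m]; T=Q[Q[:,2]>.083]; r=cv2.minAreaRect((T[:,:2]*1000).astype(np.float32)); print(n,'grip',m.sum(),len(T),r,Q[:,2].max())
    # plate
    g=bydepth(c,seeds[n]['plate'])[0]
    m=(np.hypot(*(P[:,:2]-g[:2]).T)<.1)&(abs(P[:,2]-g[2])<.007); Q=P[m]
    h=cv2.convexHull((Q[:,:2]*1000).astype(np.float32)).reshape(-1,2); print(n,'plate',circ(h),np.median(Q[:,2]))
    g=bydepth(c,seeds[n]['bowl'])[0]
    m=(np.hypot(*(P[:,:2]-g[:2]).T)<.13)&(P[:,2]>.119)&(P[:,2]<.14); Q=P[m]
    h=cv2.convexHull((Q[:,:2]*1000).astype(np.float32)).reshape(-1,2); print(n,'bowl',circ(h))
    m=(np.hypot(*(P[:,:2]-g[:2]).T)<.07)&(abs(P[:,2]-g[2])<.005);print('floor',P[m].mean(0))
E
```

```text
scene grip [ 0.384 -0.3    0.069]
scene plate [ 0.553 -0.081  0.087]
scene bowl [0.582 0.101 0.087]
scene w1 [0.378 0.344 0.037]
scene w2 [0.441 0.333 0.044]
scene w3 [0.512 0.329 0.031]
scene bottle [ 0.742 -0.266  0.106]
scene rack [0.737 0.326 0.093]
scene tray [0.448 0.334 0.003]
side grip [ 0.376 -0.315  0.092]
side plate [ 0.544 -0.093  0.089]
side bowl [0.599 0.124 0.09 ]
side w1 [0.371 0.333 0.026]
side w2 [0.434 0.318 0.033]
side w3 [0.504 0.32  0.019]
side bottle [ 0.699 -0.308  0.105]
side rack [0.678 0.26  0.095]
side tray [0.4   0.333 0.005]
scene weight [482 253   9  12  79] [0.3763 0.3446 0.0267] zmax 0.0383 [0.017 0.017]
scene weight [466 267  12  16 133] [0.4432 0.3312 0.0313] zmax 0.0448 [0.019 0.022]
scene weight [456 291   6  10  45] [0.5085 0.3261 0.0237] zmax 0.0337 [0.014 0.012]
scene grip 301 104 ((380.04620361328125, -302.3377685546875), (17.68045997619629, 63.06864929199219), 1.7330158948898315) 0.09348465674695955
scene plate (array([546.73754409, -88.30830666]), np.float64(71.90412435147326)) 0.0872617351144375
scene bowl (array([591.7381792 , 107.29412356]), np.float64(84.70445697058884))
floor [0.58496228 0.10328899 0.08746339]
side weight [232 164  10  16 122] [0.4355 0.3224 0.0312] zmax 0.047 [0.021 0.023]
side weight [262 164   5   9  38] [0.5038 0.321  0.0238] zmax 0.0353 [0.011 0.013]
side weight [205 169   8  12  73] [0.3707 0.3368 0.0275] zmax 0.0408 [0.016 0.018]
side grip 671 495 ((378.38006591796875, -307.6840515136719), (16.790075302124023, 65.06878662109375), 2.8992092609405518) 0.09600826512591319
side plate (array([543.69313071, -89.0328987 ]), np.float64(71.4919167643406)) 0.08844984761929237
side bowl (array([588.49257543, 105.93543796]), np.float64(84.84522333598397))
floor [0.59476053 0.11860172 0.0885857 ]
```

```bash
python3 -m jog --help 2>&1 | head -20; cat > go.py <<'E'
# prints shift (cm, tool axes now) and twist for target TCP x y z [yaw]
import sys; from h import *
a=[float(v) for v in sys.argv[1:]]
s=env.get_obs()
for i in range(0,len(a),4):
    t=a[i:i+4]; dy=(s['tool_rot'][2]-t[3]+180)%360-180
    print('dp',totool(t[:3]).round(2),'twist',round(dy,1))
E
python3 go.py 0.5 -0.25 0.22 9  0.5 0.1 0.22 -8 0.4395 0.329 0.12 -7.6
```

```text
invalid input: not JSON, or not a number
dp [ 33.41 -20.13   0.2 ] twist 17.7
dp [ 49.16 -51.38   0.24] twist 34.7
dp [ 54.06 -74.54  10.27] twist 34.3
```

```bash
python3 -m jog '[{"dp":[3,-2,0],"twist":2,"fingers":1},{"dp":[8,-5,0],"twist":5},{"dp":[13,-8,0],"twist":8},{"dp":[18,-11,0],"twist":11},{"dp":[23,-14,0],"twist":14},{"dp":[28,-17,0],"twist":17},{"dp":[32,-19.5,0],"twist":20},{"dp":[34,-22,0],"twist":23}]'; python3 go.py  0.5 0.1 0.22 -8 0.4395 0.329 0.12 -7.6
```

```text
dp [ 49.16 -51.38   0.24] twist 34.7
dp [ 54.06 -74.54  10.27] twist 34.3validation failed for argument at $[1]...
```

```bash
python3 -m jog '[{"dp":[3,-2,0],"twist":2,"fingers":1},{"dp":[8,-5,0],"twist":5,"fingers":1},{"dp":[13,-8,0],"twist":8,"fingers":1},{"dp":[18,-11,0],"twist":11,"fingers":1},{"dp":[23,-14,0],"twist":14,"fingers":1},{"dp":[28,-17,0],"twist":17,"fingers":1},{"dp":[32,-19.5,0],"twist":20,"fingers":1},{"dp":[34,-22,0],"twist":23,"fingers":1}]'; python3 go.py  0.5 0.1 0.22 -8 0.4395 0.329 0.12 -7.6
```

```text
time_s: 1.15
tool_pos: [0.4984, -0.2281, 0.2222]
tool_rot: [-179.9, -0.0, 3.8]
force: [0.9, -1.1, -0.2]
grip_width: 0.0872
grasp_force: 0.0
dp [  2.35 -32.72   0.25] twist 11.8
dp [ -2.15 -55.97  10.27] twist 11.4
```

```bash
python3 -m jog '[{"dp":[0,-5,0],"twist":2,"fingers":1},{"dp":[1,-11,0],"twist":4,"fingers":1},{"dp":[2,-17,0],"twist":6,"fingers":1},{"dp":[2,-23,0],"twist":8,"fingers":1},{"dp":[2,-29,0],"twist":10,"fingers":1},{"dp":[2,-35,0],"twist":11.4,"fingers":1},{"dp":[1,-41,0],"twist":11.4,"fingers":1},{"dp":[0,-47,2],"twist":11.4,"fingers":1}]'; python3 go.py 0.4395 0.329 0.12 -7.6;  python3 -m jog '[{"dp":[-1,-5,4],"twist":0,"fingers":1},{"dp":[-2,-9,7],"twist":0,"fingers":1},{"dp":[-2,-9,8],"twist":0,"fingers":1},{"dp":[-2,-9,8],"twist":0,"fingers":1}]';python3 go.py 0.4395 0.329 0.11 -7.6 0.4395 0.329 0.01 -7.6
python3 - <<'E'
from h import *
c=cam('wrist'); cv2.imwrite('pics/w1.png',c['pixels'])
px,P=cloud(c)
m=(np.hypot(P[:,0]-.44,P[:,1]-.329)<.03)&(P[:,2]>.037)&(P[:,2]<.055); print(m.sum(),P[m].mean(0),P[m].min(0),P[m].max(0),np.median(P[m][:,2]))
E
```

```text
time_s: 2.15
tool_pos: [0.4671, 0.2388, 0.2041]
tool_rot: [-179.9, -0.2, -7.7]
force: [0.7, -0.0, -0.1]
grip_width: 0.0868
grasp_force: 0.0
dp [-3.97 -8.56  8.41] twist -0.1
time_s: 2.65
tool_pos: [0.4586, 0.3273, 0.122]
tool_rot: [179.9, 0.1, -7.7]
force: [0.8, -0.9, 0.5]
grip_width: 0.0873
grasp_force: 0.0
dp [-1.91  0.09  1.21] twist -0.1
dp [-1.9   0.07 11.21] twist -0.1
469 [0.43844486 0.32859917 0.04356725] [0.42946911 0.32027501 0.03739549] [0.44617465 0.33705158 0.04558103] 0.04394365497331711
```

View pics/w1.png

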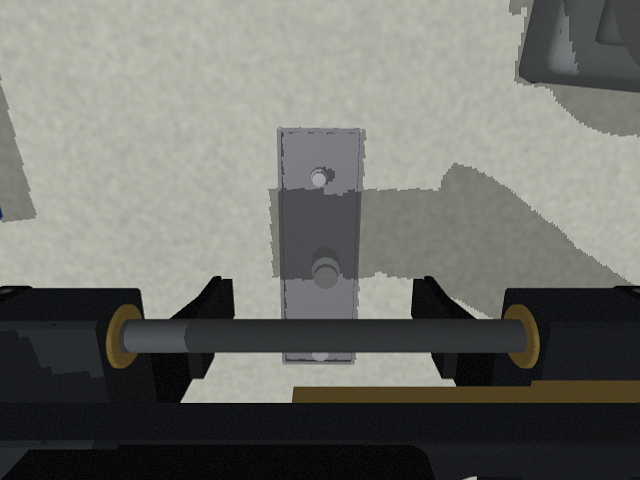

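The wrist view shows the big weight at (325,268) between the open fingers, the small one at (318,177) and the mid one at (320,355). The measured knob is at (0.438, 0.329), matching the estimate.

```bash
python3 -m jog '[{"dp":[-2,0.1,0],"twist":0,"fingers":1},{"dp":[-2,0.1,3],"twist":0,"fingers":1},{"dp":[-2,0.1,6.5],"twist":0,"fingers":1},{"dp":[-2,0.1,9.5],"twist":0,"fingers":1},{"dp":[-2,0.1,11.2],"twist":0,"fingers":0.6},{"dp":[-2,0.1,11.2],"twist":0,"fingers":0.35},{"dp":[-2,0.1,11.2],"twist":0,"fingers":0.2},{"dp":[-2,0.1,11.2],"twist":0,"fingers":0.1}]' 15;  python3 -m jog '[{"dp":[0,0,0],"twist":0,"fingers":0.1},{"dp":[0,0,0],"twist":0,"fingers":0.1},{"dp":[0,0,-2],"twist":0,"fingers":0.1},{"dp":[0,0,-5],"twist":0,"fingers":0.1},{"dp":[0,0,-9],"twist":0,"fingers":0.1},{"dp":[0,0,-13],"twist":0,"fingers":0.1},{"dp":[0,0,-15],"twist":0,"fingers":0.1},{"dp":[0,0,-15],"twist":0,"fingers":0.1}]'; python3 go.py 0.545 -0.0885 0.15 -7.6
python3 - <<'E'
from h import *
c=cam('wrist'); cv2.imwrite('pics/w2.png',c['pixels'])
E
```

```text
time_s: 3.7
tool_pos: [0.4398, 0.3307, 0.0123]
tool_rot: [-179.9, -0.1, -7.7]
force: [0.1, -0.9, 0.5]
grip_width: 0.0546
grasp_force: 0.0
time_s: 4.7
tool_pos: [0.4397, 0.3307, 0.1626]
tool_rot: [-179.9, -0.2, -7.7]
force: [0.5, -0.2, -0.1]
grip_width: 0.0084
grasp_force: 0.0
dp [16.02 40.15  1.24] twist -0.1
```

View pics/w2.png

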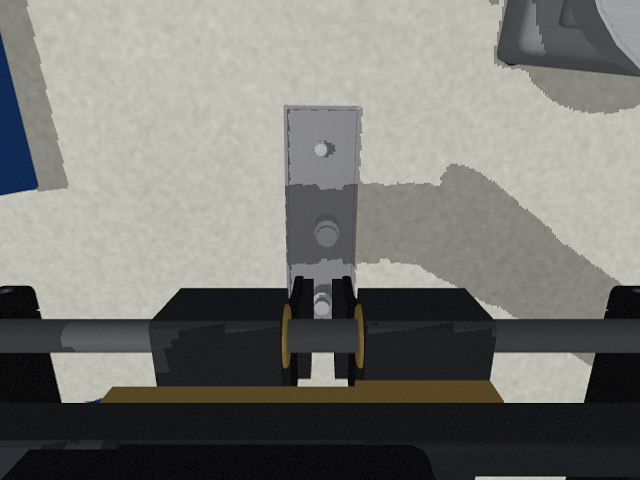

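```bash
python3 -m jog '[{"dp":[0,0,2.5],"twist":0,"fingers":0.6},{"dp":[0,0,5],"twist":0,"fingers":0.6}]';python3 - <<'E'
from h import *
c=cam('wrist')
px,P=cloud(c)
m=(np.hypot(P[:,0]-.44,P[:,1]-.329)<.035)&(P[:,2]>.013)&(P[:,2]<.055); print(m.sum(),P[m].mean(0),P[m].min(0),P[m].max(0)); m&=P[:,2]>.038;print(m.sum(),P[m].mean(0))
E
python3 go.py 0.4395 0.329 0.01 -7.6
```

```text
time_s: 5.0
tool_pos: [0.438, 0.3292, 0.1085]
tool_rot: [179.9, 0.1, -7.7]
force: [-0.3, -1.0, -1.6]
grip_width: 0.0211
grasp_force: 0.0
957 [0.44065876 0.328256   0.03627465] [0.428886   0.31771329 0.01324165] [0.44834392 0.33942103 0.0459844 ]
537 [0.4381808  0.32861087 0.04365617]
dp [ 0.4  -0.24  9.49] twist -0.1
```

The weight is still standing in place at (327,233). The fingers were simply lifted before they had closed, so I'll retry and wait for the closure.

```bash
python3 -m jog '[{"dp":[0,0,0],"twist":0,"fingers":0.6},{"dp":[0,0,0],"twist":0,"fingers":0.6},{"dp":[0,0,0],"twist":0,"fingers":0.6},{"dp":[0,0,2],"twist":0,"fingers":0.6},{"dp":[0,0,5],"twist":0,"fingers":0.6},{"dp":[0,0,8],"twist":0,"fingers":0.5},{"dp":[0,0,9.8],"twist":0,"fingers":0.35},{"dp":[0,0,9.8],"twist":0,"fingers":0.1}]' 15;  python3 -m jog '[{"dp":[0,0,0],"twist":0,"fingers":0.1},{"dp":[0,0,0],"twist":0,"fingers":0.1},{"dp":[0,0,0],"twist":0,"fingers":0.1},{"dp":[0,0,0],"twist":0,"fingers":0.1},{"dp":[0,0,0],"twist":0,"fingers":0.1}]'
```

```text
time_s: 6.05
tool_pos: [0.4377, 0.3294, 0.0113]
tool_rot: [179.9, 0.2, -7.6]
force: [0.1, -0.6, 0.4]
grip_width: 0.0311
grasp_force: 0.0
time_s: 6.68
tool_pos: [0.4394, 0.3303, 0.0135]
tool_rot: [-180.0, -0.1, -7.7]
force: [0.8, -0.7, 1.6]
grip_width: 0.0211
grasp_force: 15.0
```

Gripped (21 mm, 15 N). Now lift and carry to the plate.

```bash
python3 -m jog '[{"dp":[0,0,-1],"twist":0,"fingers":0.1},{"dp":[0,0,-4],"twist":0,"fingers":0.1},{"dp":[0,0,-9],"twist":0,"fingers":0.1},{"dp":[0,0,-15],"twist":0,"fingers":0.1},{"dp":[3,0,-20],"twist":0,"fingers":0.1},{"dp":[5,5,-22],"twist":0,"fingers":0.1},{"dp":[7,10,-22],"twist":0,"fingers":0.1},{"dp":[9,15,-22],"twist":0,"fingers":0.1}]'; python3 -m jog '[{"dp":[1,5,0],"twist":0,"fingers":0.1},{"dp":[3,11,0],"twist":0,"fingers":0.1},{"dp":[5,17,0],"twist":0,"fingers":0.1},{"dp":[6,22,1],"twist":0,"fingers":0.1},{"dp":[7,25,3],"twist":0,"fingers":0.1},{"dp":[7,25,5],"twist":0,"fingers":0.1},{"dp":[7,25,6],"twist":0,"fingers":0.1},{"dp":[7,25,6],"twist":0,"fingers":0.1}]'; python3 go.py 0.545 -0.0885 0.102 -7.6 0.545 -0.0885 0.085 -7.6
```

```text
time_s: 7.68
tool_pos: [0.5084, 0.1681, 0.2339]
tool_rot: [-180.0, -0.1, -7.6]
force: [0.2, -0.1, -0.6]
grip_width: 0.0211
grasp_force: 15.0
time_s: 8.68
tool_pos: [0.5438, -0.0867, 0.1727]
tool_rot: [-180.0, 0.1, -7.6]
force: [0.6, 0.4, -0.5]
grip_width: 0.0213
grasp_force: 15.0
dp [0.15 0.16 7.07] twist 0.0
dp [0.15 0.16 8.77] twist 0.0
```

```bash
python3 -m jog '[{"dp":[0.1,0.1,3],"twist":0,"fingers":0.1},{"dp":[0.1,0.1,5.5],"twist":0,"fingers":0.1},{"dp":[0.1,0.1,6.7],"twist":0,"fingers":0.1},{"dp":[0.1,0.1,7],"twist":0,"fingers":0.1},{"dp":[0.1,0.1,7.3],"twist":0,"fingers":0.1},{"dp":[0.1,0.1,7.6],"twist":0,"fingers":0.1},{"dp":[0.1,0.1,7.8],"twist":0,"fingers":0.1},{"dp":[0.1,0.1,8],"twist":0,"fingers":0.1}]'; python3 -m jog '[{"dp":[0,0,0.2],"twist":0,"fingers":0.1},{"dp":[0,0,0.4],"twist":0,"fingers":0.1},{"dp":[0,0,0.4],"twist":0,"fingers":0.1},{"dp":[0,0,0.4],"twist":0,"fingers":0.1}]'
python3 - <<'E'
from h import *
c=cam('side'); cv2.imwrite('pics/s2.png',cv2.resize(c['pixels'][130:350,230:450],(660,660))[:600])
s=env.get_obs();print(s['tool_pos'],s['force'])
c=cam('scene');px,P=cloud(c); m=np.hypot(P[:,0]-.545,P[:,1]+.0885)<.05; m&=(P[:,2]<.1)&(P[:,2]>.06);print('plate',np.median(P[m][:,2]),m.sum())
m=np.hypot(P[:,0]-.59,P[:,1]-.1065)<.05; m&=(P[:,2]<.12)&(P[:,2]>.06);print('bowl',np.median(P[m][:,2]))
E
```

```text
time_s: 9.68
tool_pos: [0.5453, -0.0889, 0.0931]
tool_rot: [180.0, -0.0, -7.7]
force: [0.4, -0.4, -0.8]
grip_width: 0.0213
grasp_force: 15.0
time_s: 10.18
tool_pos: [0.5451, -0.0888, 0.089]
tool_rot: [180.0, 0.0, -7.7]
force: [0.0, -1.1, -0.3]
grip_width: 0.0216
grasp_force: 15.0
[ 0.54513066 -0.08877273  0.08905548] [ 0.39444481  0.30422611 -0.82315423]
plate 0.07834417055730145 723
bowl 0.09611273092571967
```

View pics/s2.png

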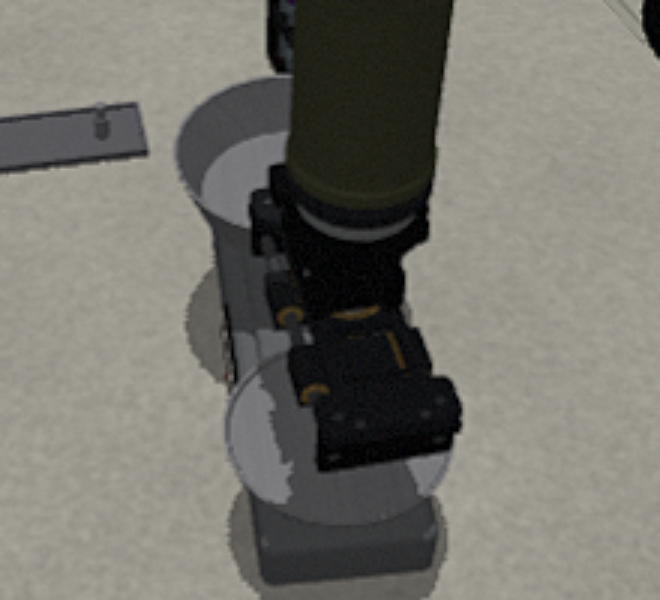

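The gripper holds the weight over the plate centre. The plate reads 0.078 m and the bowl 0.096 m, so the plate is nearly on its stop. I'll lower slightly and release.

```bash
python3 -m jog '[{"dp":[0,0,0.1],"twist":0,"fingers":0.1},{"dp":[0,0,0.15],"twist":0,"fingers":0.1}]'; python3 -m jog '[{"dp":[0,0,0],"twist":0,"fingers":0.28},{"dp":[0,0,0],"twist":0,"fingers":0.35},{"dp":[0,0,0],"twist":0,"fingers":0.5},{"dp":[0,0,0],"twist":0,"fingers":0.5},{"dp":[0,0,-2],"twist":0,"fingers":0.5},{"dp":[0,0,-5],"twist":0,"fingers":0.6},{"dp":[0,0,-9],"twist":0,"fingers":0.7},{"dp":[0,0,-12],"twist":0,"fingers":1}]'; python3 go.py 0.46 -0.3 0.2 2.3 0.379 -0.305 0.049 2.3
python3 - <<'E'
from h import *
c=cam('scene');px,P=cloud(c); m=np.hypot(P[:,0]-.545,P[:,1]+.0885)<.05;m&=P[:,2]<.13; n=m&(P[:,2]>.095);print('weight',P[n].mean(0),P[n].max(0)); m&=(P[:,2]<.1)&(P[:,2]>.06);print('plate',np.median(P[m][:,2]),m.sum())
m=np.hypot(P[:,0]-.59,P[:,1]-.1065)<.05; m&=(P[:,2]<.12)&(P[:,2]>.06);print('bowl',np.median(P[m][:,2]))
E
```

```text
time_s: 10.52
tool_pos: [0.5452, -0.0888, 0.0877]
tool_rot: [180.0, -0.0, -7.7]
force: [-1.2, -1.1, 1.7]
grip_width: 0.0215
grasp_force: 15.0
time_s: 11.52
tool_pos: [0.5455, -0.0888, 0.2093]
tool_rot: [180.0, -0.1, -7.7]
force: [0.5, 0.2, 0.1]
grip_width: 0.0634
grasp_force: 0.0
dp [-5.66 22.07  0.93] twist -10.0
dp [-13.65  23.65  16.02] twist -10.0
weight [ 0.54739915 -0.08478973  0.10848419] [ 0.55640807 -0.07609965  0.1205048 ]
plate 0.07707862222197341 897
bowl 0.09732080511806704
```

```bash
python3 -m jog '[{"dp":[-1,3,0],"twist":-1,"fingers":1},{"dp":[-2,8,0],"twist":-3,"fingers":1},{"dp":[-4,14,0],"twist":-6,"fingers":1},{"dp":[-7,19,0],"twist":-8,"fingers":1},{"dp":[-10,22,1],"twist":-9,"fingers":1},{"dp":[-12.5,23.7,2.5],"twist":-10,"fingers":1},{"dp":[-13.6,23.7,4],"twist":-10,"fingers":1},{"dp":[-13.6,23.7,4],"twist":-10,"fingers":1}]'
python3 - <<'E'
from h import *
c=cam('wrist'); cv2.imwrite('pics/w3.png',c['pixels'])
px,P=cloud(c)
for c,nm in ((c,'wrist'),(cam('scene'),'scene')):
    px,P=cloud(c)
    m=(np.hypot(P[:,0]-.379,P[:,1]+.305)<.06)&(abs(P[:,2]-.0905)<.006); T=P[m]; print(nm,m.sum(),np.median(T[:,2]),cv2.minAreaRect((T[:,:2]*1000).astype(np.float32)))
E
python3 go.py 0.379 -0.305 0.049 2.3
```

```text
time_s: 12.58
tool_pos: [0.3773, -0.3052, 0.1665]
tool_rot: [-179.9, 0.1, 2.3]
force: [0.8, 1.0, 0.6]
grip_width: 0.0868
grasp_force: 0.0
wrist 2016 0.08958039530050416 ((379.3426818847656, -307.2034912109375), (15.837059020996094, 63.514434814453125), 2.2376410961151123)
scene 93 0.08891156467585502 ((378.6971740722656, -301.9067687988281), (20.217275619506836, 62.98995590209961), 2.369163990020752)
dp [-0.07 -0.05 11.9 ] twist 0.1
```

View pics/w3.png

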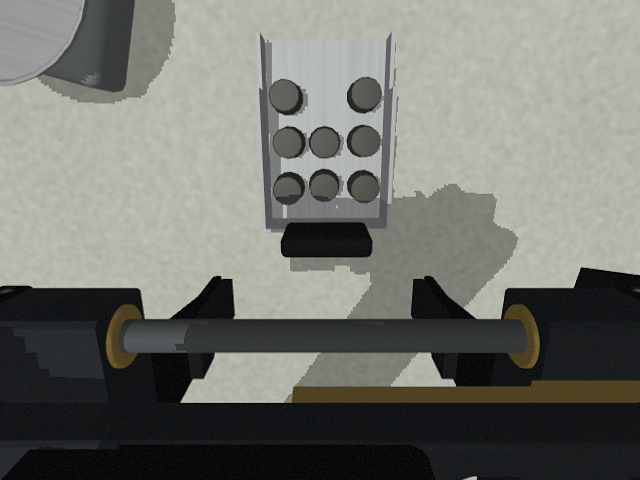

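The wrist view shows the scoop straight, with the grip block at (327,240) centred between the fingers and eight stoppers in rows of 3, 3 and 2. The jog cannot tilt the tool, so I'll take the grip across its 64 mm width. The scoop can then pivot about the pad axis when the grip is eased.

```bash
python3 -m jog '[{"dp":[0.1,0.1,2],"twist":0,"fingers":1},{"dp":[0.1,0.1,5],"twist":0,"fingers":1},{"dp":[0.1,0.1,8],"twist":0,"fingers":1},{"dp":[0.1,0.1,10.5],"twist":0,"fingers":1},{"dp":[0.1,0.1,11.6],"twist":0,"fingers":0.8},{"dp":[0.1,0.1,11.6],"twist":0,"fingers":0.65},{"dp":[0.1,0.1,11.6],"twist":0,"fingers":0.65},{"dp":[0.1,0.1,11.6],"twist":0,"fingers":0.65}]' 60;python3 -m jog '[{"dp":[0,0,0],"twist":0,"fingers":0.65},{"dp":[0,0,0],"twist":0,"fingers":0.65},{"dp":[0,0,0],"twist":0,"fingers":0.65}]' 60; python3 -c "
from h import *
s=env.get_obs();print(s['wrist_torque'],s['force'])"
```

```text
time_s: 13.68
tool_pos: [0.3808, -0.3072, 0.0528]
tool_rot: [179.9, -0.1, 2.3]
force: [0.5, -0.3, 1.1]
grip_width: 0.0636
grasp_force: 60.0
time_s: 14.05
tool_pos: [0.3808, -0.3072, 0.0527]
tool_rot: [179.9, -0.1, 2.3]
force: [0.4, -0.8, 5.5]
grip_width: 0.0634
grasp_force: 60.0
[ 0.1439443  -0.07709202  0.01574917] [ 0.3608024 -0.7645695  5.5434762]
```

```bash
cat > tilt.py <<'E'
from h import *
def tilt(save=None):
    s=env.get_obs(); c=cam('wrist'); px,P=cloud(c)
    if save: cv2.imwrite(save,c['pixels'])
    R=Ro.from_euler('xyz',s['tool_rot'],degrees=True).as_matrix()
    Q=(P-np.array(s['tool_pos']))@R  # tool frame, z down
    h=Q-[0,0,-env.hold_point_z]      # from the pivot
    m=(abs(abs(h[:,1])-.0505)<.0035)&(h[:,0]>0)&(h[:,0]<.13)&(h[:,2]>.0)&(h[:,2]<.18)  # side walls
    r=h[m]; # top edge of rear walls: smallest z per x bin
    out=[]
    for th in np.arange(-5,85,1.):
        a=np.radians(th); xs=r[:,0]*np.cos(a)+r[:,2]*np.sin(a); zs=-r[:,0]*np.sin(a)+r[:,2]*np.cos(a)
        out.append((((abs(zs-.025)<.003)&(xs>0)&(xs<.11)).sum(),th))
    st=(c['pixels'].max(2)<115)&False
    print('t',round(s['time_s'],2),'tool',np.round(s['tool_pos'],3),'F',np.round(s['force'],1),'T',np.round(s['wrist_torque'],2),'tilt',max(out),'n',m.sum())
if __name__=='__main__':
    import sys; tilt(*sys.argv[1:])
E
python3 tilt.py; python3 -m jog '[{"dp":[0,0,-0.2],"twist":0,"fingers":0.5},{"dp":[0,0,-0.5],"twist":0,"fingers":0.5},{"dp":[0,0,-0.8],"twist":0,"fingers":0.5},{"dp":[0,0,-1],"twist":0,"fingers":0.5},{"dp":[0,0,-1],"twist":0,"fingers":0.5}]' 60; python3 tilt.py pics/w4.png
python3 -m jog '[{"dp":[0,0,0],"twist":0,"fingers":0.5},{"dp":[0,0,0],"twist":0,"fingers":0.5},{"dp":[0,0,0],"twist":0,"fingers":0.5},{"dp":[0,0,0],"twist":0,"fingers":0.5}]' 60; python3 tilt.py
```

```text
t 14.05 tool [ 0.381 -0.307  0.053] F [ 0.4 -0.8  5.5] T [ 0.14 -0.08  0.02] tilt (np.int64(3054), np.float64(4.0)) n 14074
time_s: 14.72
tool_pos: [0.3798, -0.3065, 0.0616]
tool_rot: [180.0, 0.0, 2.3]
force: [-0.1, -0.3, -3.5]
grip_width: 0.0635
grasp_force: 60.0
t 14.72 tool [ 0.38  -0.307  0.062] F [-0.1 -0.3 -3.5] T [-0.01  0.2   0.03] tilt (np.int64(3013), np.float64(4.0)) n 14038
time_s: 15.28
tool_pos: [0.3798, -0.3065, 0.0615]
tool_rot: [180.0, 0.0, 2.3]
force: [-0.4, -0.0, -4.3]
grip_width: 0.0634
grasp_force: 60.0
t 15.28 tool [ 0.38  -0.307  0.062] F [-0.4 -0.  -4.3] T [ 0.03  0.18 -0.  ] tilt (np.int64(3015), np.float64(4.0)) n 14043
```

60 N holds the full scoop level, with no pivot. While its front is only 9 mm above the bench, I'll find the grip force at which it starts to turn.

```bash
J='python3 -m jog'
for i in 1; do python3 -m jog '[{"dp":[0,0,0],"twist":0,"fingers":0.5},{"dp":[0,0,0],"twist":0,"fingers":0.5},{"dp":[0,0,0],"twist":0,"fingers":0.5}]' 35 >/dev/null; python3 tilt.py
python3 -m jog '[{"dp":[0,0,0],"twist":0,"fingers":0.5},{"dp":[0,0,0],"twist":0,"fingers":0.5},{"dp":[0,0,0],"twist":0,"fingers":0.5}]' 25 >/dev/null; python3 tilt.py
python3 -m jog '[{"dp":[0,0,0],"twist":0,"fingers":0.5},{"dp":[0,0,0],"twist":0,"fingers":0.5},{"dp":[0,0,0],"twist":0,"fingers":0.5}]' 18 >/dev/null; python3 tilt.py
python3 -m jog '[{"dp":[0,0,0],"twist":0,"fingers":0.5},{"dp":[0,0,0],"twist":0,"fingers":0.5},{"dp":[0,0,0],"twist":0,"fingers":0.5}]' 12; python3 tilt.py; done
```

```text
t 15.7 tool [ 0.38  -0.307  0.062] F [ 0.7 -0.6 -3. ] T [0.02 0.2  0.01] tilt (np.int64(3045), np.float64(4.0)) n 14053
t 16.12 tool [ 0.38  -0.306  0.062] F [ 0.2  0.8 -2.1] T [ 0.01  0.15 -0.  ] tilt (np.int64(3018), np.float64(4.0)) n 14024
t 16.55 tool [ 0.38  -0.307  0.062] F [-0.9 -0.3 -2.7] T [0.02 0.22 0.01] tilt (np.int64(3017), np.float64(4.0)) n 14036
time_s: 16.98
tool_pos: [0.3799, -0.3065, 0.0616]
tool_rot: [180.0, -0.0, 2.3]
force: [0.6, 0.5, -2.3]
grip_width: 0.0635
grasp_force: 12.0
t 16.98 tool [ 0.38  -0.307  0.062] F [ 0.6  0.5 -2.3] T [0.06 0.13 0.  ] tilt (np.int64(2718), np.float64(7.0)) n 13270
```

It starts to turn between 18 and 12 N, a well-controlled slip. Re-tighten, lift and carry it smoothly to the bowl.

```bash
python3 -m jog '[{"dp":[0,0,0],"twist":0,"fingers":0.5},{"dp":[0,0,0],"twist":0,"fingers":0.5},{"dp":[0,0,-1],"twist":0,"fingers":0.5},{"dp":[0,0,-2.5],"twist":0,"fingers":0.5},{"dp":[0,0,-4.5],"twist":0,"fingers":0.5},{"dp":[0,0,-7],"twist":0,"fingers":0.5},{"dp":[0,0,-9.5],"twist":0,"fingers":0.5},{"dp":[0,0,-12],"twist":0,"fingers":0.5}]' 60
python3 -m jog '[{"dp":[0.5,0,-2.5],"twist":0,"fingers":0.5},{"dp":[1.5,0,-5],"twist":0,"fingers":0.5},{"dp":[3,0,-7],"twist":0,"fingers":0.5},{"dp":[5,0,-8.5],"twist":0,"fingers":0.5},{"dp":[7,-1,-9.3],"twist":0,"fingers":0.5},{"dp":[9,-2.5,-9.5],"twist":0,"fingers":0.5},{"dp":[10.3,-4.5,-9.5],"twist":0,"fingers":0.5},{"dp":[11,-7,-9.5],"twist":0,"fingers":0.5}]' 60
python3 tilt.py; python3 go.py .475 .102 .277 2.3
```

```text
time_s: 18.02
tool_pos: [0.38, -0.3066, 0.1836]
tool_rot: [179.9, -0.1, 2.4]
force: [-0.6, 0.1, -2.6]
grip_width: 0.0634
grasp_force: 60.0
time_s: 19.02
tool_pos: [0.4873, -0.2315, 0.2776]
tool_rot: [180.0, -0.0, 2.3]
force: [0.3, 0.1, -3.3]
grip_width: 0.0638
grasp_force: 60.0
t 19.02 tool [ 0.487 -0.231  0.278] F [ 0.3  0.1 -3.3] T [ 0.03  0.18 -0.02] tilt (np.int64(2665), np.float64(8.0)) n 13266
dp [  0.17 -32.86   0.16] twist 0.4
```

```bash
python3 -m jog '[{"dp":[0,-2.8,0],"twist":0,"fingers":0.5},{"dp":[0,-5.8,0],"twist":0,"fingers":0.5},{"dp":[0,-9,0],"twist":0,"fingers":0.5},{"dp":[0,-12.3,0],"twist":0,"fingers":0.5},{"dp":[0,-15.6,0],"twist":0,"fingers":0.5},{"dp":[0,-18.9,0],"twist":0,"fingers":0.5},{"dp":[0,-22.2,0],"twist":0,"fingers":0.5},{"dp":[0,-25.2,0],"twist":0,"fingers":0.5}]' 60
python3 -m jog '[{"dp":[0,-2.6,0],"twist":0,"fingers":0.5},{"dp":[0,-4.8,0],"twist":0,"fingers":0.5},{"dp":[0,-6.4,0],"twist":0,"fingers":0.5},{"dp":[0,-7.4,0],"twist":0,"fingers":0.5},{"dp":[0,-7.7,0],"twist":0,"fingers":0.5},{"dp":[0,-7.7,0],"twist":0,"fingers":0.5}]' 60
python3 tilt.py pics/w5.png; python3 go.py .475 .102 .277 2.3
```

```text
time_s: 20.08
tool_pos: [0.4763, 0.021, 0.2777]
tool_rot: [180.0, -0.1, 2.4]
force: [0.3, -0.6, -3.5]
grip_width: 0.0638
grasp_force: 60.0
time_s: 20.82
tool_pos: [0.4734, 0.0961, 0.2765]
tool_rot: [180.0, 0.0, 2.3]
force: [0.1, -0.9, -4.2]
grip_width: 0.0633
grasp_force: 60.0
t 20.82 tool [0.473 0.096 0.276] F [ 0.1 -0.9 -4.2] T [0.01 0.19 0.01] tilt (np.int64(2704), np.float64(7.0)) n 13214
dp [ 0.18 -0.61 -0.06] twist -0.0
```

View pics/w5.png

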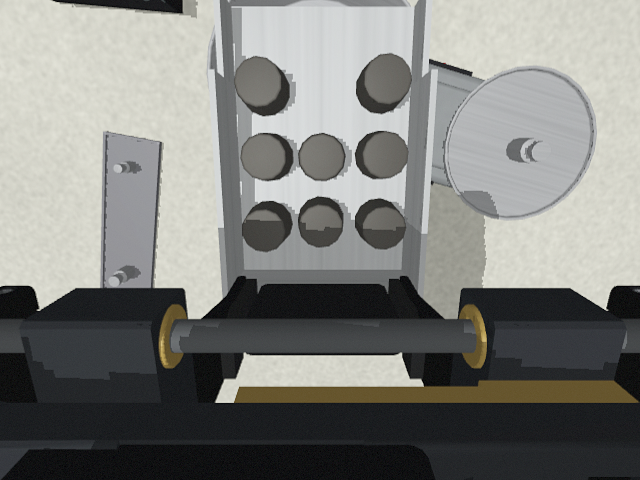

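The wrist view shows the scoop over the bowl with all eight stoppers inside, the big weight standing on the plate at (525,150) and the other two still on the tray. Now ease the grip in stages.

```bash
python3 -m jog '[{"dp":[0.1,-0.6,0],"twist":0,"fingers":0.5},{"dp":[0.1,-0.6,0],"twist":0,"fingers":0.5}]' 60 >/dev/null
python3 -m jog '[{"dp":[0,0,0],"twist":0,"fingers":0.5},{"dp":[0,0,0],"twist":0,"fingers":0.5}]' 13 >/dev/null; python3 tilt.py
python3 -m jog '[{"dp":[0,0,0],"twist":0,"fingers":0.5},{"dp":[0,0,0],"twist":0,"fingers":0.5}]' 11 >/dev/null; python3 tilt.py
python3 -m jog '[{"dp":[0,0,0],"twist":0,"fingers":0.5},{"dp":[0,0,0],"twist":0,"fingers":0.5}]' 10 >/dev/null; python3 tilt.py
python3 -m jog '[{"dp":[0,0,0],"twist":0,"fingers":0.5},{"dp":[0,0,0],"twist":0,"fingers":0.5}]' 30 ; python3 tilt.py pics/w6.png
```

```text
t 21.38 tool [0.474 0.103 0.276] F [ 0.5  0.2 -3.8] T [ 0.03  0.14 -0.02] tilt (np.int64(2156), np.float64(19.0)) n 10972
t 21.68 tool [0.474 0.103 0.276] F [-0.1  0.3 -3.7] T [ 0.08  0.16 -0.  ] tilt (np.int64(1803), np.float64(28.0)) n 8802
t 21.98 tool [0.474 0.103 0.276] F [-0.4  0.4 -3.7] T [0.03 0.13 0.02] tilt (np.int64(1812), np.float64(28.0)) n 8807
time_s: 22.28
tool_pos: [0.4741, 0.1027, 0.2765]
tool_rot: [180.0, -0.0, 2.3]
force: [0.3, 0.5, -3.2]
grip_width: 0.0635
grasp_force: 30.0
t 22.27 tool [0.474 0.103 0.277] F [ 0.3  0.5 -3.2] T [0.02 0.09 0.01] tilt (np.int64(1805), np.float64(28.0)) n 8822
```

```bash
python3 -m jog '[{"dp":[0,0,0],"twist":0,"fingers":0.5},{"dp":[0,0,0],"twist":0,"fingers":0.5}]' 9 >/dev/null; python3 tilt.py
python3 -m jog '[{"dp":[0,0,0],"twist":0,"fingers":0.5},{"dp":[0,0,0],"twist":0,"fingers":0.5}]' 8 >/dev/null; python3 tilt.py
python3 -m jog '[{"dp":[0,0,0],"twist":0,"fingers":0.5},{"dp":[0,0,0],"twist":0,"fingers":0.5}]' 30 ; python3 tilt.py pics/w7.png
```

```text
t 22.57 tool [0.474 0.103 0.276] F [-0.3 -0.3 -4.6] T [ 0.01  0.14 -0.03] tilt (np.int64(1629), np.float64(33.0)) n 7911
t 22.88 tool [0.474 0.103 0.277] F [-0.  -0.1 -2.6] T [-0.01  0.16  0.02] tilt (np.int64(1527), np.float64(37.0)) n 7073
time_s: 23.18
tool_pos: [0.4741, 0.1027, 0.2766]
tool_rot: [180.0, -0.0, 2.3]
force: [0.3, 0.4, -2.0]
grip_width: 0.0636
grasp_force: 30.0
t 23.18 tool [0.474 0.103 0.277] F [ 0.3  0.4 -2. ] T [ 0.03  0.17 -0.02] tilt (np.int64(1502), np.float64(38.0)) n 6869
```

View pics/w7.png

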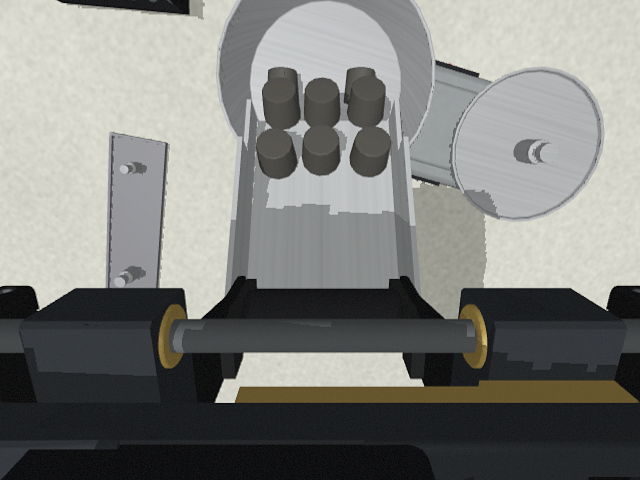

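All stoppers have slid to the lip at about (320,120), centred over the bowl at (325,70). I'll keep going.

```bash
cat > bal.py <<'E'
from h import *
c=cam('scene');px,P=cloud(c)
for n,x,y,r in(('bowl rim',.59,.1066,.09),('plate',.545,-.0885,.06)):
    m=np.hypot(P[:,0]-x,P[:,1]-y)<r; z=P[m][:,2]
    if n=='plate': z=z[(z>.06)&(z<.102)]; print(n,np.median(z))
    else:
        d=np.hypot(P[m][:,0]-x,P[m][:,1]-y); z=z[(d>.081)&(z<.15)&(z>.10)]; print(n,np.percentile(z,90))
E
python3 -m jog '[{"dp":[0,0,0],"twist":0,"fingers":0.5},{"dp":[0,0,0],"twist":0,"fingers":0.5},{"dp":[0,0,0],"twist":0,"fingers":0.5}]' 30 >/dev/null; python3 tilt.py; python3 bal.py
python3 -m jog '[{"dp":[0.4,0,0],"twist":0,"fingers":0.5},{"dp":[0.8,0,0],"twist":0,"fingers":0.5}]' 7 >/dev/null; python3 tilt.py
python3 -m jog '[{"dp":[0.5,0,0],"twist":0,"fingers":0.5},{"dp":[0.5,0,0],"twist":0,"fingers":0.5},{"dp":[0.5,0,0],"twist":0,"fingers":0.5}]' 30 ; python3 tilt.py pics/w8.png; python3 bal.py
```

```text
t 23.6 tool [0.474 0.103 0.277] F [ 0.8  0.3 -1.8] T [0.05 0.04 0.03] tilt (np.int64(1532), np.float64(38.0)) n 6965
bowl rim 0.11757038504292136
plate 0.0968914268106669
t 23.95 tool [0.482 0.103 0.277] F [ 1.1 -0.7 -2.2] T [ 0.    0.04 -0.04] tilt (np.int64(1504), np.float64(38.0)) n 6959
time_s: 24.38
tool_pos: [0.4871, 0.1033, 0.2764]
tool_rot: [-180.0, 0.0, 2.3]
force: [0.9, -0.3, -1.7]
grip_width: 0.0639
grasp_force: 30.0
t 24.38 tool [0.487 0.103 0.276] F [ 0.9 -0.3 -1.7] T [0.07 0.05 0.01] tilt (np.int64(1500), np.float64(38.0)) n 6956
bowl rim 0.11729930227928032
plate 0.09693866292264508
```

View pics/w8.png

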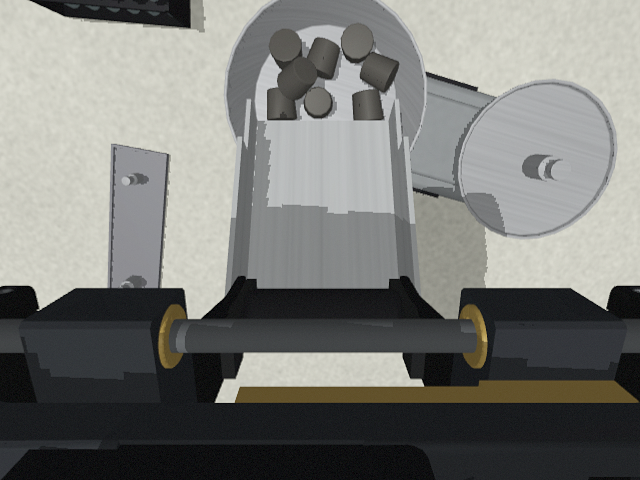

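All eight stoppers lie in the bowl, roughly (280–380, 40–105), and the scoop is empty. The bowl rim is at 0.117 m, which is on the stop. Now raise the scoop and carry it back.

```bash
python3 -m jog '[{"dp":[0,0,-0.5],"twist":0,"fingers":0.5},{"dp":[0,0,-2],"twist":0,"fingers":0.5},{"dp":[-1,0,-4],"twist":0,"fingers":0.5},{"dp":[-1,0,-6],"twist":0,"fingers":0.5},{"dp":[-1,3,-7],"twist":0,"fingers":0.5},{"dp":[-1,8,-7],"twist":0,"fingers":0.5},{"dp":[-1,13,-7],"twist":0,"fingers":0.5},{"dp":[-1,18,-7],"twist":0,"fingers":0.5}]' 60
python3 -m jog '[{"dp":[0,5,0],"twist":0,"fingers":0.5},{"dp":[0,10,0],"twist":0,"fingers":0.5},{"dp":[0,15,0],"twist":0,"fingers":0.5},{"dp":[0,19,0],"twist":0,"fingers":0.5},{"dp":[-1,22,3],"twist":0,"fingers":0.5},{"dp":[-1,23,7],"twist":0,"fingers":0.5},{"dp":[-1,23,11],"twist":0,"fingers":0.5},{"dp":[-1,23,15],"twist":0,"fingers":0.5}]' 60
python3 tilt.py;python3 bal.py; python3 go.py 0.443 -0.307 0.125 2.3
```

```text
time_s: 25.48
tool_pos: [0.4847, -0.0786, 0.348]
tool_rot: [179.9, -0.1, 2.4]
force: [0.1, 0.6, -1.6]
grip_width: 0.0631
grasp_force: 60.0
time_s: 26.48
tool_pos: [0.4843, -0.3079, 0.1965]
tool_rot: [180.0, -0.1, 2.3]
force: [0.2, -0.0, -2.4]
grip_width: 0.0636
grasp_force: 60.0
t 26.48 tool [ 0.484 -0.308  0.196] F [ 0.2 -0.  -2.4] T [-0.01  0.05 -0.02] tilt (np.int64(1509), np.float64(38.0)) n 6957
bowl rim 0.11704608497473307
plate 0.09688362331580316
dp [-3.79 -0.03  6.79] twist 0.0
```

```bash
python3 -m jog '[{"dp":[-1,0,1.5],"twist":0,"fingers":0.5},{"dp":[-2,0,3.5],"twist":0,"fingers":0.5},{"dp":[-3.8,0,5.5],"twist":0,"fingers":0.5},{"dp":[-3.8,0,6.5],"twist":0,"fingers":0.5},{"dp":[-3.8,0,6.5],"twist":0,"fingers":0.5}]' 60
python3 -m jog '[{"dp":[0,0,0],"twist":0,"fingers":0.5},{"dp":[-0.3,0,0.5],"twist":0,"fingers":0.5},{"dp":[-0.8,0,1],"twist":0,"fingers":0.5},{"dp":[-1.4,0,1.6],"twist":0,"fingers":0.5},{"dp":[-2,0,2.2],"twist":0,"fingers":0.5},{"dp":[-2.6,0,2.8],"twist":0,"fingers":0.5},{"dp":[-3.2,0,3.4],"twist":0,"fingers":0.5},{"dp":[-3.8,0,4],"twist":0,"fingers":0.5}]' 7; python3 tilt.py; python3 go.py 0.38 -0.307 0.053 2.3
```

```text
time_s: 27.2
tool_pos: [0.4471, -0.309, 0.1326]
tool_rot: [180.0, -0.1, 2.4]
force: [0.7, 0.7, -2.3]
grip_width: 0.0634
grasp_force: 60.0
time_s: 28.2
tool_pos: [0.4079, -0.3102, 0.091]
tool_rot: [180.0, -0.0, 2.4]
force: [0.5, 0.0, -0.6]
grip_width: 0.064
grasp_force: 7.0
t 28.2 tool [ 0.408 -0.31   0.091] F [ 0.5  0.  -0.6] T [ 0.05 -0.13 -0.02] tilt (np.int64(1876), np.float64(21.0)) n 10987
dp [-2.63 -0.4   3.71] twist 0.0
```

Flattening as planned (38 to 21 on my estimator, where level reads 4). Continue.

```bash
python3 -m jog '[{"dp":[-0.5,0,0.6],"twist":0,"fingers":0.5},{"dp":[-1,0,1.2],"twist":0,"fingers":0.5},{"dp":[-1.5,0,1.8],"twist":0,"fingers":0.5},{"dp":[-2,0,2.4],"twist":0,"fingers":0.5},{"dp":[-2.4,0,3],"twist":0,"fingers":0.5},{"dp":[-2.7,0,3.4],"twist":0,"fingers":0.5},{"dp":[-2.8,0,3.6],"twist":0,"fingers":0.5},{"dp":[-2.8,0,3.6],"twist":0,"fingers":0.5}]' 7; python3 tilt.py
```

```text
time_s: 29.25
tool_pos: [0.3797, -0.3115, 0.0554]
tool_rot: [-180.0, 0.0, 2.3]
force: [-1.0, 0.2, -2.0]
grip_width: 0.0641
grasp_force: 7.0
t 29.25 tool [ 0.38  -0.311  0.055] F [-1.   0.2 -2. ] T [0.01 0.05 0.06] tilt (np.int64(2356), np.float64(5.0)) n 14118
```

```bash
python3 -m jog '[{"dp":[0,0,0.15],"twist":0,"fingers":0.5},{"dp":[0,0,0.25],"twist":0,"fingers":0.5},{"dp":[0,0,0.25],"twist":0,"fingers":0.5}]' 5; python3 tilt.py
python3 -m jog '[{"dp":[0,0,0],"twist":0,"fingers":0.75},{"dp":[0,0,0],"twist":0,"fingers":0.85},{"dp":[0,0,0],"twist":0,"fingers":1},{"dp":[0,0,0],"twist":0,"fingers":1},{"dp":[0,0,-2],"twist":0,"fingers":1},{"dp":[0,0,-6],"twist":0,"fingers":1},{"dp":[0,0,-12],"twist":0,"fingers":1},{"dp":[0,0,-18],"twist":0,"fingers":1}]'; python3 bal.py; python3 - <<'E'
from h import *
c=cam('scene');s=cam('side');cv2.imwrite('pics/fin.png',np.hstack([cv2.resize(c['pixels'][100:420,150:550],(400,320)),cv2.resize(s['pixels'][120:480,180:560],(380,360))[:320]]))
E
```

```text
time_s: 29.68
tool_pos: [0.3805, -0.3116, 0.054]
tool_rot: [180.0, -0.0, 2.4]
force: [-0.7, 2.0, 4.7]
grip_width: 0.0642
grasp_force: 5.0
t 29.68 tool [ 0.38  -0.312  0.054] F [-0.7  2.   4.7] T [0.38 0.39 0.03] tilt (np.int64(2576), np.float64(5.0)) n 14285
time_s: 30.72
tool_pos: [0.3797, -0.3112, 0.2346]
tool_rot: [-180.0, 0.0, 2.4]
force: [0.8, 0.4, -0.0]
grip_width: 0.0867
grasp_force: 0.0
bowl rim 0.11735445165571093
plate 0.0968209407811753
```

View pics/fin.png

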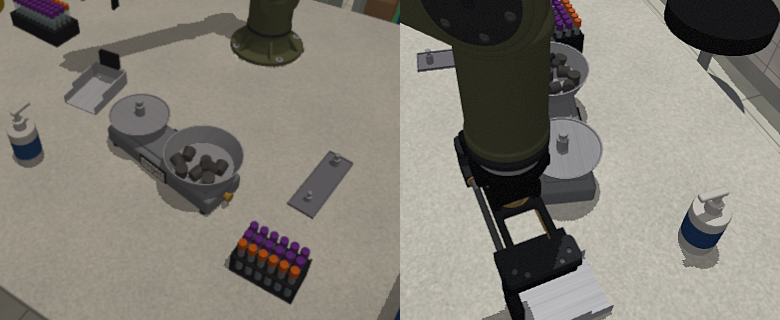

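The final view shows the weight standing on the plate at (140,107), the stoppers in the lowered bowl at (198,163), the empty scoop upright on the bench at (97,85), and the rack, bottle and other weights in place. The gripper is clear.

```bash
python3 -c "
from cell import env
print(env.sign_off())"
```

```text
the job is handed in; nothing more can be done
None
```

I handed the job in at about 31 s: the 100 g weight stands on the plate, all eight stoppers are in the bowl, which is down on its stop, the empty scoop is back on the bench right way up, and nothing was spilled or displaced.

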